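# Refill the cup hopper of an analyser from a scoop tray

### The arm

A 7-joint arm with a two-finger parallel gripper is mounted at the origin on the work surface. World frame = base frame: x ahead of the robot, y to its left, z up, the work surface at z = 0. Lengths are in m, angles in rad, forces in N, time in s.
With the tool pointing down it reaches from about 0.4 to 0.85 m from the base axis. Payload 4.5 kg.
Tool frame: the origin (TCP) lies at the very end of the fingers, on their centre line; the grasp point (between the pads) lies 19 mm behind it; z points along the fingers, y is the line along which they close (so a half turn about z gives the same grasp; the last joint's range is limited). The gripper opens to 88 mm and grips with 3 to 60 N. Pads are 18 mm wide; open, the fingers measure 123 mm over their backs; the gripper's body (75 mm by 187 mm) begins 45 mm behind the grasp point.
Start: joints at [1.205, 0.689, -0.195, 1.565, 0.157, 0.902, -0.215], TCP at [0.243, -0.576, 0.239] pointing down, gripper open.
Joint ranges: [-3.01, 3.01], [-0.46, 2.08], [-1.47, 1.51], [0.13, 2.56], [-1, 4.14], [0.04, 2.09], [-2.66, 2.66]. Speed limits (rad/s): [2.57, 2.57, 3.14, 3.14, 3.14, 3.14, 3.14].

### API

Orientations are given as a unit quaternion [x, y, z, w].
In Python, from plant import r gives the robot as it stands. The module is installed in compiled form; this text tells all that it offers.
- The arm moves only by the shell command python3 -m pendant 'ROWS' [FORCE]. ROWS is JSON, one flat list of numbers, 7 for each row, row after row: the opening, from 0 (shut) to 1 (fully open), then the shift along the tool's x, y, z scaled (see below), then the turn, a rotation vector about the tool's x, y, z scaled (see below). A call has 1 to 12 rows; each row is the pose to reach, as a shift and turn from the pose commanded when the call began, along the tool's axes at that moment; what a row does not reach only later rows make up. The controller multiplies each number of a shift by 0.15 m and each number of a turn by pi/2 rad. A row lasts 1/10 s, in which the tool goes at most 50 mm and 8.59 degrees, less where a joint would pass 70% of its speed; a pose out of reach is approached as far as the arm can. A call with a number of a shift or a turn outside -1 to 1 is refused whole. A call with a gripper value outside its range is refused whole. The fingers move at their own pace and stop on an object; FORCE is the grip in N (left out, the last holds). Time passes only in rows, so rows that repeat a pose let the fingers close. It gives the time, the measured TCP pose, the force, the opening and the grip force at its end, in the units of the state.
- r.get_state(): the state, without advancing time (a new reading comes with each control period).
- r.snapshot(name): name is "scene" or "top" or "wrist"; returns a dict with "img" (400x640x3 uint8, red, green, blue), "mtx" (3x3 intrinsics, pixels), "k1" (the pictures are not rectified: a ray, as slopes to the right and down, at radius r is drawn at 1 + k1 r^2 times it, then the intrinsics apply), "cam_to_world" (4x4, takes a point from camera to world coordinates). Camera axes: x right, y up, looking along -z (the intrinsics and any distortion apply to the point x, -y, -z); pixel columns grow to the right and rows downward; lengths in m; the calibration is good to about 2 mm. A picture is of the moment at which its call begins. There is no depth.
- r.finish_job(): hands the job in; it is judged then, once.
The state is a dict: "clock": time; "q": joint angles; "qd": joint speeds; "joint_torque": joint torques, N m; "tool_pos": TCP position; "eef_rot": TCP orientation; "contact_force": force on the tool from outside, world axes, zero at the start; "moment": the same for the moment, N m; "opening": opening from 0.0 (shut) to 1.0 (fully open); "finger_force": force on a finger pad.
Only numpy, scipy, OpenCV 4.12 (cv2) and the standard library are available. Lean on these libraries where they do the work, as an engineer would, in place of code of your own. Each camera call takes 0.05 s, during which the arm holds its last target. There are 200 camera calls.

### The job

Refill the analyser's feed hopper: pick the blue scoop tray up by its black grip plate, push the hopper's sprung green flap well down with the tray's open front edge, and tip the tray until all six orange cups have slid into the hopper. Then back the tray out so that the flap springs shut over the cups, and stand the empty tray flat on the bench again. Press gently on the hopper and flap, never forcing the flap against its stop, and leave the tube rack, the reagent bottle and the tip box where they are.

Things in the scene. Friction and masses are not known exactly. Their poses are not given: they have to be found in the camera images.
- hopper: Fixed hopper: clear box, outer 120 (x) x 160 (y), inner 110 x 150 mm, floor sloping down to -x; a cream housing (90 x 190, 200 mm high) adjoins its +x side. Origin: centre of the box's underside, on the bench. +x is the feed direction: the tray comes in over the -x wall, 165 mm high; side walls 184 mm, +x wall 195 mm high. A green sprung flap closes the mouth at 165 mm height.
- hopper_hinge (a point): Middle of the flap's hinge line, level with the top of the hopper's -x wall (165 mm up), at x = -55 mm, y = 0 in the hopper's frame; same axes as the hopper.
- flap (a joint): Green sprung flap in the hopper's mouth, 140 mm wide, 104 mm from its hinge (along the hopper's y at hopper_hinge) to its yellow-striped free edge on the +x side. It swings down into the hopper: 0 shut and level, 1.0 rad at its stop; its spring shuts it (pressed 45 mm from the hinge: about 2 N to start, 4 N fully open).
- tray: Blue scoop tray, 150 (x) x 100 (y) mm, 4 mm floor and walls, sides 40 and rear (-x) 50 mm high, front (+x) open, no sill; 180 g. Origin: centre of its underside, z up. A black grip plate on the rear wall, 12 mm thick, 60 wide (y), 64 long, leans 30 degrees back (up it: (-0.5, 0, 0.866) in the tray's frame); pinch it across its thickness, fingers along the plate.
- tray_lip (a point): Middle of the tray's open front edge, on the underside: (75, 0, 0) mm in the tray's frame; same axes as the tray.
- tray_grip (a point): Point inside the grip plate at mid-thickness, 38 mm up along it from its foot and 26 mm below its top edge: (-96, 0, 71) mm in the tray's frame; same axes as the tray.
- cup0: Orange plastic reaction cup number 1 of 6, in the tray at the start, standing on its flange: flange 24 x 24 x 5 mm, body 17 mm square, 25 mm high in all, 14 g. Origin: centre of the flange's underside.
- cup1: Orange plastic reaction cup number 2 of 6, in the tray at the start, standing on its flange: flange 24 x 24 x 5 mm, body 17 mm square, 25 mm high in all, 14 g. Origin: centre of the flange's underside.
- cup2: Orange plastic reaction cup number 3 of 6, in the tray at the start, standing on its flange: flange 24 x 24 x 5 mm, body 17 mm square, 25 mm high in all, 14 g. Origin: centre of the flange's underside.
- cup3: Orange plastic reaction cup number 4 of 6, in the tray at the start, standing on its flange: flange 24 x 24 x 5 mm, body 17 mm square, 25 mm high in all, 14 g. Origin: centre of the flange's underside.
- cup4: Orange plastic reaction cup number 5 of 6, in the tray at the start, standing on its flange: flange 24 x 24 x 5 mm, body 17 mm square, 25 mm high in all, 14 g. Origin: centre of the flange's underside.
- cup5: Orange plastic reaction cup number 6 of 6, in the tray at the start, standing on its flange: flange 24 x 24 x 5 mm, body 17 mm square, 25 mm high in all, 14 g. Origin: centre of the flange's underside.
- tube_rack: Bystander: white rack 60 x 130 mm with red-capped sample tubes, 92 mm high. Origin: centre of its underside.
- reagent: Bystander: white reagent bottle, 64 mm across, 120 mm high. Origin: centre of its underside.
- tip_box: Bystander: grey box with yellow top, 85 x 120 mm, 57 mm high. Origin: centre of its underside.
Mind the look-alikes: they are no part of the job. Several things have the shape of the tray; the one meant has the colours described above.

How it is judged:
By the outcome, as a careful person would: the job done as asked, in the order asked, and still so for the second after the job is handed in, with the robot touching nothing.
It also fails if it takes over 64 s, if anything falls off the work surface, if the arm or the gripper's body presses on something with over 40 N, if the wrist force passes 120 N, or if a joint passes its speed limit or range.

## Working session

There is one attempt and no reset: what is moved stays moved. The work goes in short steps, Python scripts to look and compute and a shell command to move; the robot and the scene stay as the last step left them, time stands still between calls to the robot, and variables do not carry over. Pictures are saved under pics/ and viewed, at most 12 in all, crops included, and the job is handed in when it is done.

```bash
mkdir -p pics; cat > h.py <<'E'
import numpy as np, cv2
from scipy.spatial.transform import Rotation as R
from plant import r
def snap(n,f=None):
    s=r.snapshot(n)
    if f: cv2.imwrite('pics/'+f,s['img'][:,:,::-1])
    return s
def ray(s,px):
    K=s['mtx'];d=np.array([s['k1'],0,0,0,0.])
    p=cv2.undistortPoints(np.array([[px]],float),K,d)[0,0]
    T=s['cam_to_world'];v=T[:3,:3]@np.array([p[0],-p[1],-1]);return T[:3,3],v
def onz(s,px,z):
    o,v=ray(s,px);return o+v*(z-o[2])/v[2]
def proj(s,P):
    T=s['cam_to_world'];c=T[:3,:3].T@(np.asarray(P,float)-T[:3,3])
    p=np.array([[[c[0],-c[1],-c[2]]]])
    return cv2.projectPoints(p,np.zeros(3),np.zeros(3),s['mtx'],np.array([s['k1'],0,0,0,0.]))[0][0,0]
E
python3 - <<'E'
from h import *
for n in('scene','top'):
    s=snap(n,n+'0.png');print(n,s['cam_to_world'].round(3).tolist(),s['mtx'].round(0).tolist(),s['k1'])
st=r.get_state();print({k:np.round(v,3).tolist() for k,v in st.items()})
E
```

```text
scene [[0.672, -0.543, 0.503, 1.059], [0.74, 0.502, -0.447, -0.523], [-0.01, 0.673, 0.739, 0.886], [0.0, 0.0, 0.0, 1.0]] [[503.0, 0.0, 320.0], [0.0, 503.0, 201.0], [0.0, 0.0, 1.0]] -0.02401764889636764
top [[-0.005, 0.99, -0.139, 0.4], [-1.0, -0.004, 0.008, -0.085], [0.008, 0.14, 0.99, 0.928], [0.0, 0.0, 0.0, 1.0]] [[369.0, 0.0, 314.0], [0.0, 369.0, 195.0], [0.0, 0.0, 1.0]] 0.01593819465334209
{'clock': 0.1, 'q': [1.205, 0.69, -0.195, 1.566, 0.157, 0.902, -0.215], 'qd': [0.0, -0.002, -0.001, -0.004, -0.001, 0.003, -0.001], 'joint_torque': [-0.004, -52.85, -1.272, -15.384, -0.053, 0.002, 0.0], 'tool_pos': [0.243, -0.575, 0.238], 'eef_rot': [0.98, 0.199, -0.0, -0.001], 'contact_force': [-0.525, 0.513, 0.329], 'moment': [-0.042, -0.026, -0.022], 'finger_force': 0.0, 'opening': 1.0}
```

View pics/scene0.png

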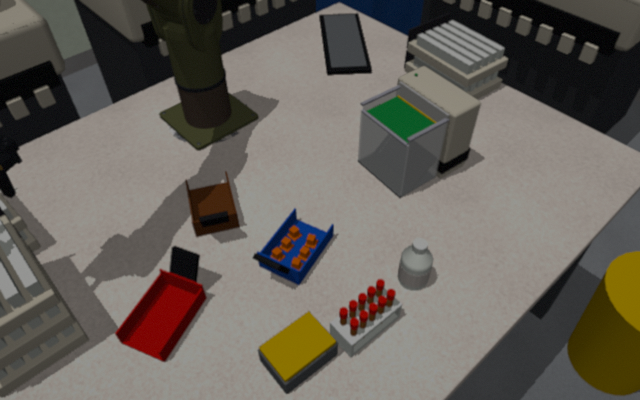

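View pics/top0.png

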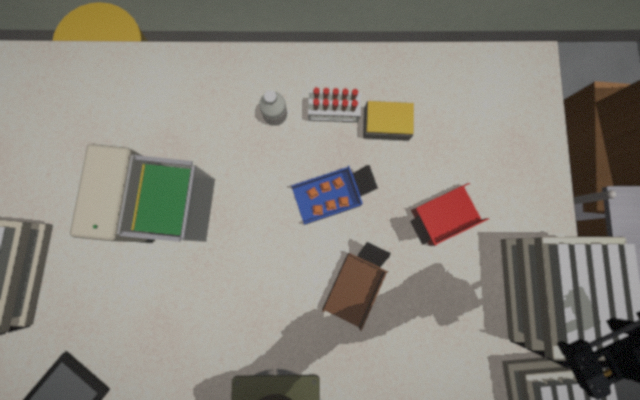

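Scene/top show the blue tray with six orange cups at top (327,195). Look-alikes are the red tray (448,215) and the brown tray (355,285). The hopper has its green flap at (163,200) and its housing on the left, so feed is towards world +y. I choose the blue tray and check it in a close crop.

```bash
python3 - <<'E'
from h import *
def big(m):
    n,l,st,c=cv2.connectedComponentsWithStats(m.astype(np.uint8));i=1+np.argmax(st[1:,4]);return l==i
def quad(m):
    c=max(cv2.findContours(m.astype(np.uint8),0,1)[0],key=cv2.contourArea);h=cv2.convexHull(c)
    return cv2.approxPolyDP(h,4,True)[:,0],cv2.minAreaRect(c)
for n in('top','scene'):
    s=snap(n);hsv=cv2.cvtColor(s['img'],cv2.COLOR_RGB2HSV);H,S,V=[hsv[...,i].astype(int) for i in range(3)]
    masks={'blue':(H>105)&(H<130)&(S>130)&(V>50)&(np.arange(400)[:,None]>100),'green':(H>50)&(H<85)&(S>130)&(V>50),
     'flap':((H>20)&(H<85)&(S>130)&(V>50))}
    for k,m in masks.items():
        if k=='flap':
            g=big(masks['green']);x,y,w,h=cv2.boundingRect(g.astype(np.uint8));b=np.zeros_like(m);b[y-12:y+h+12,x-12:x+w+12]=1;m=m&b
        m=big(cv2.morphologyEx(m.astype(np.uint8),cv2.MORPH_CLOSE,np.ones((3,3))))
        q,rc=quad(m);z=.04 if k=='blue' else .165
        print(n,k,m.sum(),[(p.tolist(),onz(s,p,z)[:2].round(3).tolist()) for p in q],'rect',np.round(rc[0],1),np.round(rc[1],1),rc[2])
    o=(H>5)&(H<18)&(S>150)&(V>120)
    nn,l,stt,c=cv2.connectedComponentsWithStats(o.astype(np.uint8))
    print('cups',[(c[i].round(0).tolist(),int(stt[i,4]),onz(s,c[i],.025)[:2].round(3).tolist()) for i in range(1,nn) if stt[i,4]>15])
    if n=='top':
        a=cv2.resize(s['img'][150:235,280:390],None,fx=5,fy=5,interpolation=2);b=cv2.resize(s['img'][130:255,60:220],None,fx=2,fy=2)
        # bottle, rack rough
        im=np.zeros((425,790,3),np.uint8);im[:425,:550]=a;
        b=cv2.resize(s['img'][135:250,70:215],(240,190));im[:190,550:]=b
        cv2.imwrite('pics/crop.png',im[:,:,::-1])
E
```

```text
top blue 1016 [([342, 173], [0.58, -0.161]), ([358, 204], [0.503, -0.199]), ([305, 221], [0.463, -0.07]), ([294, 189], [0.541, -0.043])] rect [325.6 196.3] [36.4 56.6] 71.56504821777344
top green 650 [([180, 203], [0.492, 0.187]), ([175, 222], [0.453, 0.195]), ([153, 224], [0.449, 0.24]), ([143, 213], [0.472, 0.262]), ([144, 194], [0.511, 0.262]), ([168, 189], [0.522, 0.213])] rect [161.5 207. ] [36. 37.] 90.0
top flap 484 [([168, 189], [0.522, 0.213]), ([169, 215], [0.467, 0.208]), ([146, 216], [0.466, 0.255]), ([144, 194], [0.511, 0.262])] rect [156.5 204. ] [30. 27.] 90.0
cups [([338.0, 182.0], 28, [0.56, -0.152]), ([325.0, 186.0], 28, [0.551, -0.12]), ([312.0, 192.0], 29, [0.535, -0.088]), ([344.0, 200.0], 29, [0.514, -0.165]), ([330.0, 204.0], 31, [0.505, -0.133]), ([317.0, 209.0], 28, [0.493, -0.1])]
scene blue 1760 [([332, 225], [0.553, -0.039]), ([331, 237], [0.576, -0.063]), ([299, 283], [0.617, -0.189]), ([260, 265], [0.53, -0.219]), ([257, 253], [0.502, -0.205]), ([294, 209], [0.461, -0.069])] rect [294.6 244.1] [51.8 73.8] 34.6241569519043
scene green 1377 [([368, 110], [0.432, 0.188]), ([397, 97], [0.444, 0.275]), ([432, 123], [0.563, 0.26]), ([406, 141], [0.564, 0.17])] rect [399.9 116.6] [58.5 31.1] 37.87498474121094
scene flap 1485 [([368, 110], [0.432, 0.188]), ([399, 96], [0.445, 0.282]), ([435, 122], [0.566, 0.267]), ([406, 141], [0.564, 0.17])] rect [401.4 116.1] [60.3 33.6] 37.87498474121094
cups [([294.0, 229.0], 32, [0.495, -0.1]), ([292.0, 237.0], 16, [0.508, -0.118]), ([311.0, 237.0], 36, [0.537, -0.088]), ([286.0, 240.0], 36, [0.507, -0.133]), ([306.0, 248.0], 59, [0.553, -0.115]), ([284.0, 249.0], 19, [0.523, -0.149]), ([276.0, 251.0], 38, [0.516, -0.166]), ([297.0, 260.0], 60, [0.563, -0.148])]
```

View pics/crop.png

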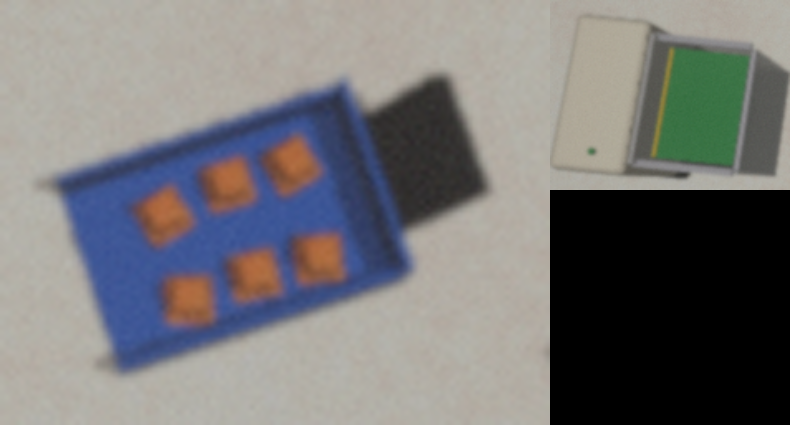

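The crop confirms the blue tray with six cups, with its black grip plate at the right. Its rear corners are at crop (348,82) and (410,270), and the plate's top edge runs (440,75)–(487,188). Inset: flap hinge edge at (749,52)–(735,165), yellow edge at (668,47)–(655,158).

```bash
python3 - <<'E'
from h import *
s=snap('top');s2=snap('scene')
cv2.imwrite('pics/sc.png',np.hstack([cv2.resize(s2['img'][195:295,245:345],None,fx=4,fy=4,interpolation=2),cv2.resize(s2['img'][60:200,345:485],(400,400),interpolation=2)])[:,:,::-1])
def A(u,v):return((u+.5)/5-.5+280,(v+.5)/5-.5+150)
def B(u,v):
    return((u-550+.5)*145/240-.5+70,(v+.5)*115/190-.5+135)
P=lambda n,px,z:print(n,onz(s,px,z)[:2].round(4).tolist())
P('rearU',A(348,82),.05);P('rearL',A(410,270),.05)
P('frontU',A(62,182),.04);P('frontL',A(122,372),.04);P('frontU z0',A(62,182),.0);P('frontL z0',A(122,372),.0)
P('plateU',A(440,75),.093);P('plateL',A(487,188),.093)
for n,u,v in(('hingeU',749,52),('hingeL',735,165),('freeU',668,47),('freeL',655,158)):P(n,B(u,v),.165)
for n,u,v,z in(('boxU-x',753,44,.184),('boxL-x',737,172,.184),('boxU+x',655,35,.195),('boxL+x',632,165,.195)):P(n,B(u,v),z)
for n,u,v in(('rack',333,103),('bottle',272,97),('tip',390,118),('redplate',425,232)):P(n,(u,v),.09)
E
```

```text
rearU [0.5952, -0.1778]
rearL [0.503, -0.2059]
frontU [0.548, -0.0384]
frontL [0.4553, -0.0675]
frontU z0 [0.5547, -0.0363]
frontL z0 [0.4578, -0.0667]
plateU [0.5888, -0.2159]
plateL [0.5357, -0.2362]
hingeU [0.5699, 0.1694]
hingeL [0.4269, 0.1806]
freeU [0.5766, 0.2717]
freeL [0.4361, 0.2791]
boxU-x [0.5758, 0.1585]
boxL-x [0.4178, 0.1712]
boxU+x [0.5847, 0.2742]
boxL+x [0.4266, 0.2912]
rack [0.7392, -0.1377]
bottle [0.7543, 0.0072]
tip [0.7018, -0.2721]
redplate [0.433, -0.3425]
```

View pics/sc.png

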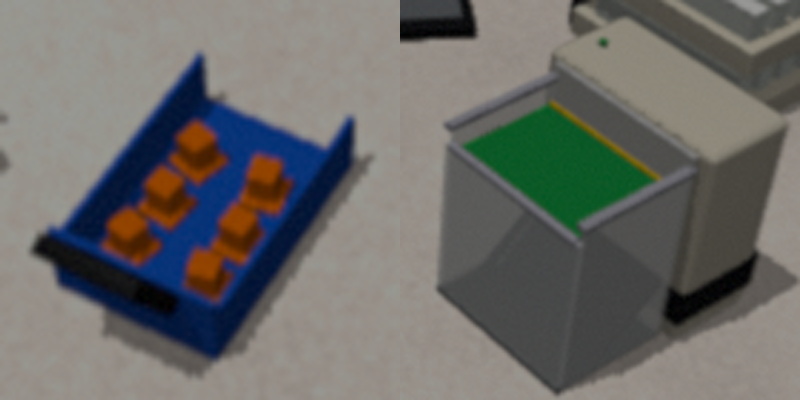

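```bash
cat >> h.py <<'E'
S3=np.sqrt(3)/2
def axes(yaw,th):
    f=np.array([np.cos(yaw),np.sin(yaw),0]);u=np.array([0,0,1.]);y=np.cross(u,f)
    return np.cos(th)*f-np.sin(th)*u, y, np.sin(th)*f+np.cos(th)*u
def tool(yaw,th):
    f,y,u=axes(yaw,th);z=.5*f-S3*u;return R.from_matrix(np.c_[-y,np.cross(z,-y),z])
def tcp_from_lip(lip,yaw,th):
    f,y,u=axes(yaw,th);g=np.asarray(lip)-.171*f+.071*u;return g+.019*(.5*f-S3*u)
def tcp_from_grip(g,yaw,th):
    f,y,u=axes(yaw,th);return np.asarray(g)+.019*(.5*f-S3*u)
def rel(p0,R0,p1,R1):
    return np.r_[R0.inv().apply(np.asarray(p1)-p0)/.15,(R0.inv()*R1).as_rotvec()/(np.pi/2)]
def chain(wps,start=None):
    if start is None:
        s=r.get_state();start=(np.array(s['tool_pos']),R.from_quat(s['eef_rot']))
    for n,p,q in wps:
        v=rel(*start,p,q);print(n,np.round(v,3).tolist(),'mm %.0f deg %.0f'%(np.linalg.norm(v[:3])*150,np.linalg.norm(v[3:])*90));start=(np.asarray(p),q)
TY=np.radians(107.8);HY=np.radians(85.5);GRIP=np.array([.557,-.2138,.071]);HINGE=np.array([.4975,.1705,.165])
E
python3 - <<'E'
from h import *
s=snap('scene')
C=lambda u,v:((u-400+.5)*.35-.5+345,(v+.5)*.35-.5+60)
for n,u,v,z in(('wallL',453,147,.165),('wallR',582,241,.165),('yelL',549,102,.165),('yelR',658,179,.165),('botL',437,290,0),('botR',558,391,0)):print(n,onz(s,C(u,v),z)[:2].round(4).tolist())
D=lambda u,v:((u+.5)/4-.5+245,(v+.5)/4-.5+195)
for n,u,v,z in(('fU',352,120,.04),('fL',201,55,.04),('botrear',214,355,0)):print(n,onz(s,D(u,v),z)[:2].round(4).tolist())
g=tcp_from_grip(GRIP,TY,0);Rg=tool(TY,0);z=Rg.apply([0,0,1])
chain([('a',[.30,-.45,.26],tool(TY,np.radians(30))),('a2',[.42,-.36,.26],tool(TY,np.radians(15))),('b',[.52,-.30,.20],Rg),('pre',g-.09*z,Rg),('grasp',g,Rg)])
E
```

```text
wallL [0.4274, 0.177]
wallR [0.5743, 0.1661]
yelL [0.4394, 0.2798]
yelR [0.5663, 0.2665]
botL [0.4188, 0.178]
botR [0.5751, 0.1647]
fU [0.5531, -0.0369]
fL [0.461, -0.0668]
botrear [0.5959, -0.175]
a [0.675, -0.624, -0.143, -0.0, 0.0, 0.057] mm 140 deg 5
a2 [0.945, -0.327, 0.0, 0.167, -0.0, 0.0] mm 150 deg 15
b [0.757, -0.067, 0.432, 0.167, 0.0, 0.0] mm 131 deg 15
pre [0.411, 0.021, 0.507, 0.0, 0.0, 0.0] mm 98 deg 0
grasp [-0.0, -0.0, 0.6, 0.0, 0.0, 0.0] mm 90 deg 0
```

```bash
sed -i 's/HY=np.radians(85.5)/HY=np.radians(85.3)/; s/HINGE=np.array(.*/HINGE=np.array([.4975,.173,.165])/' h.py
python3 -m pendant '[0.7,0.675,-0.624,-0.143,0,0,0.057, 0.7,0.675,-0.624,-0.143,0,0,0.057, 0.7,0.675,-0.624,-0.143,0,0,0.057, 0.7,0.675,-0.624,-0.143,0,0,0.057]'
python3 -m pendant '[0.7,0.945,-0.327,0,0.167,0,0, 0.7,0.945,-0.327,0,0.167,0,0, 0.7,0.945,-0.327,0,0.167,0,0, 0.7,0.945,-0.327,0,0.167,0,0]'
python3 -m pendant '[0.7,0.757,-0.067,0.432,0.167,0,0, 0.7,0.757,-0.067,0.432,0.167,0,0, 0.7,0.757,-0.067,0.432,0.167,0,0, 0.7,0.757,-0.067,0.432,0.167,0,0]'
python3 -m pendant '[0.7,0.411,0.021,0.507,0,0,0, 0.7,0.411,0.021,0.507,0,0,0, 0.7,0.411,0.021,0.507,0,0,0, 0.7,0.411,0.021,0.507,0,0,0, 0.7,0.411,0.021,0.507,0,0,0]'
python3 - <<'E'
from h import *
g=tcp_from_grip(GRIP,TY,0);chain([('grasp',g,tool(TY,0))]);print(np.round(r.get_state()['q'],2));snap('wrist','w1.png')
E
```

```text
clock: 0.75
tool_pos: [0.3042, -0.4446, 0.2613]
eef_rot: [0.987, 0.159, 0.002, -0.001]
contact_force: [0.9, -0.3, 0.6]
opening: 0.703
finger_force: 0.0
clock: 1.15
tool_pos: [0.427, -0.3545, 0.2598]
eef_rot: [0.978, 0.159, -0.018, -0.131]
contact_force: [-0.6, 0.7, 0.1]
opening: 0.699
finger_force: 0.0
clock: 1.55
tool_pos: [0.5222, -0.2964, 0.1966]
eef_rot: [0.953, 0.151, -0.041, -0.259]
contact_force: [0.2, 0.7, 0.7]
opening: 0.698
finger_force: 0.0
clock: 2.05
tool_pos: [0.5675, -0.2505, 0.1338]
eef_rot: [0.955, 0.148, -0.04, -0.255]
contact_force: [0.4, 0.3, 0.4]
opening: 0.7
finger_force: 0.0
grasp [0.007, -0.012, 0.616, 0.002, -0.001, -0.002] mm 92 deg 0
[ 0.64  1.02 -0.28  1.27 -0.14  1.24 -0.74]
```

View pics/w1.png

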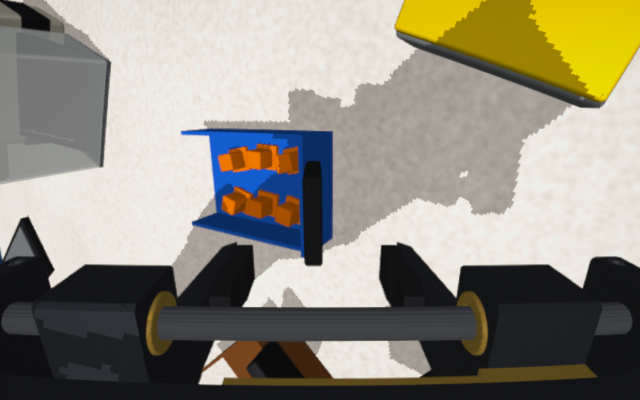

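The wrist view shows the plate edge-on and vertical in the image (312,162–265), so the yaw matches the fingers. I check its position against the prediction.

```bash
python3 - <<'E'
from h import *
s=snap('wrist');st=r.get_state();Rt=R.from_quat(st['eef_rot'])
f,y,u=axes(TY,0);up=-.5*f+S3*u
for n,o in(('g',0*y),('top+y',.026*up+.03*y),('top-y',.026*up-.03*y),('foot+y',-.038*up+.03*y)):print(n,proj(s,GRIP+o).round(1))
print('tcp',proj(s,np.array(st['tool_pos'])).round(1))
print('cam in tool',Rt.inv().apply(s['cam_to_world'][:3,3]-st['tool_pos']).round(3))
# measured plate top-edge ends: ray meets plane of plate top (distance 26mm up from grip)
for px in((313,162),(314,265)):
    o,v=ray(s,px);t=((GRIP+.026*up-o)@up)/(v@up);q=o+v*t-GRIP-.026*up;print(px,'f,y,u off mm',(1e3*np.array([q@f,q@y,q@u])).round(1))
E
```

```text
g [314.  212.9]
top+y [314.  269.1]
top-y [313.5 179.1]
foot+y [314.4 232.7]
tcp [316.2 262.1]
cam in tool [ 0.074  0.    -0.146]
(313, 162) f,y,u off mm [  0.2 -40.3   0.1]
(314, 265) f,y,u off mm [ 0. 27.  0.]
```

```bash
sed -i 's/GRIP=np.array(\[.557,-.2138,.071\])/GRIP=np.array([.5595,-.2130,.071])/' h.py
python3 -m pendant '[0.7,0.01,-0.01,0.2,0,0,0, 0.7,0.02,-0.012,0.4,0,0,0, 0.7,0.02,-0.012,0.5,0,0,0, 0.7,0.02,-0.012,0.57,0,0,0, 0.7,0.02,-0.012,0.616,0,0,0, 0.7,0.02,-0.012,0.616,0,0,0, 0.7,0.02,-0.012,0.616,0,0,0]'
python3 -m pendant '[0.35,0,0,0,0,0,0, 0.2,0,0,0,0,0,0, 0,0,0,0,0,0,0, 0,0,0,0,0,0,0, 0,0,0,0,0,0,0, 0,0,0,0,0,0,0, 0,0,0,0,0,0,0, 0,0,0,0,0,0,0]' 40
python3 - <<'E'
from h import *
snap('scene','s1.png');chain([('grasp',tcp_from_grip(GRIP,TY,0),tool(TY,0))])
E
```

```text
clock: 2.85
tool_pos: [0.5569, -0.2022, 0.0544]
eef_rot: [0.954, 0.149, -0.039, -0.256]
contact_force: [1.2, 0.1, 0.6]
opening: 0.7
finger_force: 0.0
clock: 3.65
tool_pos: [0.5563, -0.2015, 0.0534]
eef_rot: [0.954, 0.149, -0.04, -0.256]
contact_force: [0.6, 0.2, -1.6]
opening: 0.134
finger_force: 40.0
grasp [-0.003, 0.01, -0.015, -0.0, -0.0, -0.0] mm 3 deg 0
```

View pics/s1.png

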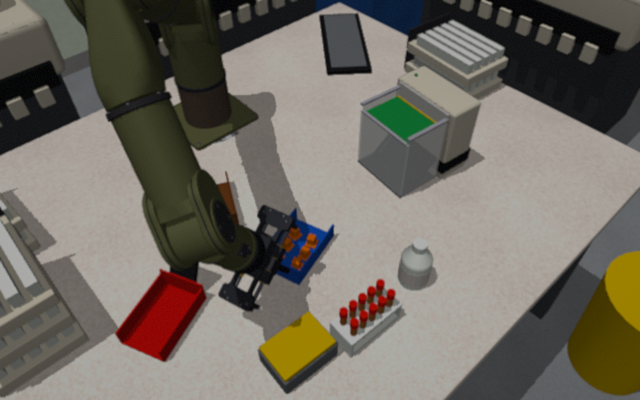

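Grasp is good (opening 11.8 mm = plate thickness). Working out lift and transport next.

```bash
cat >> h.py <<'E'
def hop(x,z,th,yaw=None):
    f,_,_=axes(HY,0);return tcp_from_lip(HINGE+x*f/1e3+[0,0,z/1e3],HY,th),tool(HY,th)
E
python3 - <<'E'
from h import *
s=r.get_state();p=np.array(s['tool_pos']);q=R.from_quat(s['eef_rot'])
P0,Q0=hop(-70,55,0);P1=p+[0,0,.22];d=P0-P1;print(P0,P1,d)
mid=lambda a:(P1+a*d,tool(TY+a*(HY-TY),0))
chain([('l1',p+[0,0,.11],q),('l2',P1,q),('m1',*mid(.5)),('m2',P0,Q0)])
E
```

```text
[ 0.47853124 -0.05772156  0.27454552] [ 0.55632319 -0.20148689  0.27343369] [-0.07779195  0.14376533  0.00111183]
l1 [-0.0, -0.367, -0.635, 0.0, 0.0, 0.0] mm 110 deg 0
l2 [-0.0, -0.367, -0.635, 0.0, 0.0, 0.0] mm 110 deg 0
m1 [-0.101, -0.465, 0.265, -0.0, 0.062, 0.108] mm 82 deg 11
m2 [-0.203, -0.44, 0.25, -0.0, 0.062, 0.108] mm 82 deg 11
```

```bash

python3 -m pendant '[0,0,-0.02,-0.035,0,0,0, 0,0,-0.06,-0.104,0,0,0, 0,0,-0.12,-0.208,0,0,0, 0,0,-0.18,-0.312,0,0,0, 0,0,-0.24,-0.416,0,0,0, 0,0,-0.3,-0.52,0,0,0, 0,0,-0.34,-0.59,0,0,0, 0,0,-0.367,-0.635,0,0,0, 0,0,-0.367,-0.635,0,0,0]' 40
python3 -m pendant '[0,0,-0.03,-0.052,0,0,0, 0,0,-0.08,-0.139,0,0,0, 0,0,-0.14,-0.242,0,0,0, 0,0,-0.2,-0.346,0,0,0, 0,0,-0.26,-0.45,0,0,0, 0,0,-0.32,-0.554,0,0,0, 0,0,-0.35,-0.606,0,0,0, 0,0,-0.367,-0.635,0,0,0, 0,0,-0.367,-0.635,0,0,0]'
python3 -m pendant '[0,-0.01,-0.04,0.023,0,0.006,0.01, 0,-0.025,-0.116,0.066,0,0.015,0.027, 0,-0.05,-0.232,0.132,0,0.031,0.054, 0,-0.075,-0.35,0.2,0,0.046,0.081, 0,-0.09,-0.43,0.245,0,0.057,0.1, 0,-0.101,-0.465,0.265,0,0.062,0.108, 0,-0.101,-0.465,0.265,0,0.062,0.108]'
python3 -m pendant '[0,-0.02,-0.04,0.023,0,0.006,0.01, 0,-0.05,-0.11,0.063,0,0.015,0.027, 0,-0.1,-0.22,0.125,0,0.031,0.054, 0,-0.15,-0.33,0.188,0,0.046,0.081, 0,-0.185,-0.4,0.23,0,0.057,0.1, 0,-0.203,-0.44,0.25,0,0.062,0.108, 0,-0.203,-0.44,0.25,0,0.062,0.108, 0,-0.203,-0.44,0.25,0,0.062,0.108]'
python3 - <<'E'
from h import *
s=snap('scene');t=snap('top');cv2.imwrite('pics/p0.png',np.vstack([s['img'][60:350,200:560],t['img'][100:300,60:420]])[:,:,::-1])
print(np.round(r.get_state()['q'],2));chain([('P0',*hop(-70,55,0))])
E
```

```text
clock: 4.6
tool_pos: [0.5569, -0.2014, 0.1649]
eef_rot: [0.954, 0.149, -0.039, -0.256]
contact_force: [-0.3, 0.8, -3.0]
opening: 0.134
finger_force: 40.0
clock: 5.5
tool_pos: [0.5564, -0.2013, 0.2741]
eef_rot: [0.954, 0.149, -0.04, -0.256]
contact_force: [0.7, 1.0, -3.3]
opening: 0.132
finger_force: 40.0
clock: 6.2
tool_pos: [0.5166, -0.1291, 0.274]
eef_rot: [0.964, 0.056, -0.016, -0.259]
contact_force: [1.1, 0.6, -2.8]
opening: 0.132
finger_force: 40.0
clock: 7.0
tool_pos: [0.4794, -0.0585, 0.2749]
eef_rot: [0.965, -0.039, 0.011, -0.259]
contact_force: [0.4, -0.7, -3.2]
opening: 0.134
finger_force: 40.0
[ 0.56  0.57 -0.33  1.9  -0.45  0.86 -1.05]
P0 [-0.006, -0.004, 0.004, -0.0, 0.0, -0.0] mm 1 deg 0
```

View pics/p0.png

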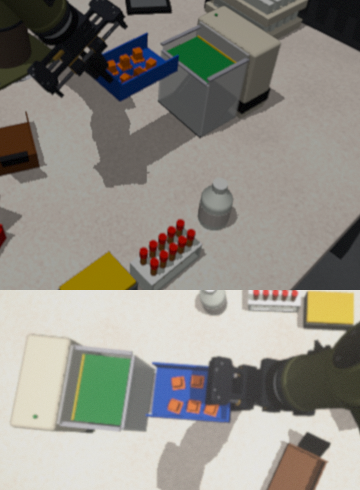

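The tray is level, lined up with the hopper and still loaded. I check where its front edge really is against the hinge before going in.

```bash
python3 - <<'E'
from h import *
f,y,_=axes(HY,0)
for n in('scene','top'):
    s=snap(n);h=cv2.cvtColor(s['img'],cv2.COLOR_RGB2HSV);m=((h[...,0]>105)&(h[...,0]<130)&(h[...,1]>120)&(h[...,2]>40)).astype(np.uint8)
    m[:100 if n=='top' else 40]=0
    k,l,st,c=cv2.connectedComponentsWithStats(m);i=1+np.argmax(st[1:,4])
    q=cv2.approxPolyDP(cv2.convexHull(cv2.findContours((l==i).astype(np.uint8),0,1)[0][0]),2,True)[:,0]
    for p in q:
        w=[onz(s,p,z)-HINGE for z in(.22,.26)];print(n,p,'bottom x,y',np.round([1e3*w[0]@f,1e3*w[0]@y],0),'top',np.round([1e3*w[1]@f,1e3*w[1]@y],0))
    for nm,P in(('hingeL',HINGE+.07*y),('hingeR',HINGE-.07*y)):print(nm,proj(s,P).round(1))
seq=[('P1',-20,35,.15),('P1b',25,35,.3),('P2',45,8,.5),('P3',60,-18,.65),('P4',60,-38,.85),('P5',45,-52,1.02)]
chain([(n,*hop(a,b,c)) for n,a,b,c in seq],hop(-70,55,0))
for n,a,b,c in seq:print(n,hop(a,b,c)[0].round(3))
E
```

```text
scene [377 116] bottom x,y [-39. -13.] top [-76. -49.]
scene [376 130] bottom x,y [-72. -46.] top [-106.  -80.]
scene [320 160] bottom x,y [-217.  -46.] top [-243.  -81.]
scene [296 139] bottom x,y [-217.   33.] top [-243.   -6.]
scene [302 114] bottom x,y [-160.   91.] top [-189.   48.]
scene [346  93] bottom x,y [-38.  91.] top [-75.  49.]
hingeL [363.8 110.9]
hingeR [406.3 142.2]
top [218 177] bottom x,y [-74. -45.] top [-84. -38.]
top [266 182] bottom x,y [-167.  -42.] top [-173.  -36.]
top [289 215] bottom x,y [-218.   18.] top [-220.   22.]
top [288 230] bottom x,y [-218.   47.] top [-221.   49.]
top [211 225] bottom x,y [-71.  49.] top [-82.  50.]
hingeL [182.5 234.3]
hingeR [191.  167.5]
P1 [0.0, -0.358, 0.18, -0.095, -0.0, 0.0] mm 60 deg 9
P1b [0.0, -0.415, 0.007, -0.095, 0.0, -0.0] mm 62 deg 9
P2 [-0.0, -0.275, 0.073, -0.127, -0.0, 0.0] mm 43 deg 11
P3 [0.0, -0.232, 0.073, -0.095, -0.0, 0.0] mm 36 deg 9
P4 [-0.0, -0.201, 0.0, -0.127, 0.0, 0.0] mm 30 deg 11
P5 [0.0, -0.09, 0.006, -0.108, 0.0, 0.0] mm 14 deg 10
P1 [0.483 0.002 0.278]
P1b [0.488 0.06  0.3  ]
P2 [0.492 0.103 0.298]
P3 [0.495 0.138 0.288]
P4 [0.497 0.167 0.284]
P5 [0.498 0.18  0.279]
```

```bash

python3 -m pendant '[0,0,-0.06,0.03,-0.016,0,0, 0,0,-0.12,0.06,-0.032,0,0, 0,0,-0.2,0.1,-0.052,0,0, 0,0,-0.28,0.14,-0.074,0,0, 0,0,-0.335,0.168,-0.09,0,0, 0,0,-0.358,0.18,-0.095,0,0, 0,0,-0.358,0.18,-0.095,0,0]'
python3 -m pendant '[0,0,-0.06,0,-0.013,0,0, 0,0,-0.14,0,-0.031,0,0, 0,0,-0.22,0,-0.05,0,0, 0,0,-0.31,0.005,-0.07,0,0, 0,0,-0.38,0.007,-0.087,0,0, 0,0,-0.415,0.007,-0.095,0,0, 0,0,-0.415,0.007,-0.095,0,0]'
python3 - <<'E'
from h import *
s=r.get_state();print(np.round(s['q'],2));chain([('P1b',*hop(25,35,.3)),('P2',*hop(45,8,.5)),('P3',*hop(60,-18,.65))])
E
```

```text
clock: 7.9
tool_pos: [0.4834, 0.0029, 0.2785]
eef_rot: [0.982, -0.039, 0.007, -0.187]
contact_force: [-0.8, -0.0, -3.4]
opening: 0.128
finger_force: 40.0
clock: 8.6
tool_pos: [0.4882, 0.0607, 0.3003]
eef_rot: [0.993, -0.04, 0.004, -0.113]
contact_force: [0.3, -0.4, -2.6]
opening: 0.128
finger_force: 40.0
[ 0.03  0.43 -0.15  1.91 -0.23  0.78 -1.59]
P1b [0.001, 0.004, 0.002, -0.002, 0.001, 0.001] mm 1 deg 0
P2 [-0.0, -0.275, 0.073, -0.127, -0.0, 0.0] mm 43 deg 11
P3 [0.0, -0.232, 0.073, -0.095, -0.0, 0.0] mm 36 deg 9
```

```bash

python3 -m pendant '[0,0,-0.05,0.013,-0.023,0,0, 0,0,-0.11,0.03,-0.05,0,0, 0,0,-0.17,0.045,-0.078,0,0, 0,0,-0.225,0.06,-0.104,0,0, 0,0,-0.275,0.073,-0.127,0,0, 0,0,-0.275,0.073,-0.127,0,0]'
python3 -m pendant '[0,0,-0.05,0.015,-0.02,0,0, 0,0,-0.1,0.03,-0.04,0,0, 0,0,-0.15,0.046,-0.061,0,0, 0,0,-0.2,0.063,-0.082,0,0, 0,0,-0.232,0.073,-0.095,0,0, 0,0,-0.232,0.073,-0.095,0,0]'
python3 - <<'E'
from h import *
s=snap('scene');t=snap('top');cv2.imwrite('pics/p3.png',np.vstack([cv2.resize(s['img'][20:220,280:500],None,fx=1.6,fy=1.6),cv2.resize(t['img'][120:260,60:280],None,fx=1.6,fy=1.6)])[:,:,::-1])
s=r.get_state();print(np.round(s['q'],2));chain([('P3',*hop(60,-18,.65)),('P4',*hop(60,-38,.85)),('P5',*hop(45,-52,1.02))])
E
```

```text
clock: 9.2
tool_pos: [0.4915, 0.1041, 0.2983]
eef_rot: [0.999, -0.039, -0.001, -0.014]
contact_force: [-0.3, 0.3, -2.4]
opening: 0.131
finger_force: 40.0
clock: 9.8
tool_pos: [0.4944, 0.1382, 0.2883]
eef_rot: [0.997, -0.04, -0.004, 0.061]
contact_force: [0.4, 0.9, -2.0]
opening: 0.136
finger_force: 40.0
[-0.47  0.5   0.06  1.8   0.1   0.9  -2.13]
P3 [0.001, -0.005, 0.003, -0.003, 0.001, -0.0] mm 1 deg 0
P4 [-0.0, -0.201, 0.0, -0.127, 0.0, 0.0] mm 30 deg 11
P5 [0.0, -0.09, 0.006, -0.108, 0.0, 0.0] mm 14 deg 10
```

View pics/p3.png

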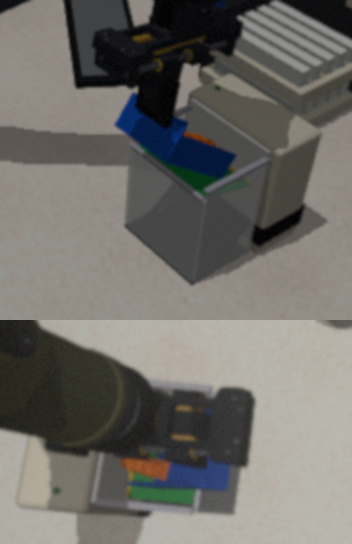

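Tray lip is in the mouth with the cups sliding forward; force is low. Continue, watching joint 7.

```bash

python3 -m pendant '[0,0,-0.03,0,-0.02,0,0, 0,0,-0.07,0,-0.044,0,0, 0,0,-0.11,0,-0.07,0,0, 0,0,-0.15,0,-0.095,0,0, 0,0,-0.185,0,-0.116,0,0, 0,0,-0.201,0,-0.127,0,0, 0,0,-0.201,0,-0.127,0,0]'
python3 - <<'E'
from h import *
s=r.get_state();print(np.round(s['q'],2));chain([('P4',*hop(60,-38,.85)),('P5',*hop(45,-52,1.02))])
E
```

```text
clock: 10.6
tool_pos: [0.4967, 0.1683, 0.2847]
eef_rot: [0.986, -0.039, -0.007, 0.16]
contact_force: [-0.1, 0.3, -3.1]
opening: 0.13
finger_force: 40.0
[-0.66  0.59  0.14  1.7   0.21  1.06 -2.31]
P4 [0.003, 0.005, 0.004, -0.003, 0.001, 0.002] mm 1 deg 0
P5 [0.0, -0.09, 0.006, -0.108, 0.0, 0.0] mm 14 deg 10
```

```bash

python3 -m pendant '[0,0,-0.02,0,-0.022,0,0, 0,0,-0.04,0.002,-0.047,0,0, 0,0,-0.06,0.004,-0.072,0,0, 0,0,-0.08,0.006,-0.096,0,0, 0,0,-0.09,0.006,-0.108,0,0, 0,0,-0.09,0.006,-0.108,0,0, 0,0,-0.09,0.006,-0.108,0,0]'
python3 - <<'E'
from h import *
s=snap('scene');t=snap('top');cv2.imwrite('pics/p5.png',np.vstack([cv2.resize(s['img'][60:210,340:500],None,fx=2.4,fy=2.2,interpolation=2),cv2.resize(t['img'][140:250,60:220],(384,264),interpolation=2)])[:,:,::-1])
for i in range(4):
    s=r.get_state();print(np.round(s['contact_force'],1),np.round(s['moment'],2));snap('top')
print(np.round(s['q'],2));chain([('P5',*hop(45,-52,1.02))])
E
```

```text
clock: 11.3
tool_pos: [0.4976, 0.1808, 0.2797]
eef_rot: [0.969, -0.039, -0.011, 0.243]
contact_force: [0.1, 2.3, -1.6]
opening: 0.134
finger_force: 40.0
[-1.   1.4 -1.8] [ 1.46  0.03 -0.12]
[ 0.6  3.5 -0.7] [ 1.47  0.04 -0.16]
[ 0.5  2.8 -0.9] [ 1.5   0.06 -0.11]
[ 0.9  1.9 -2.2] [ 1.47  0.09 -0.12]
[-0.76  0.67  0.19  1.62  0.28  1.19 -2.39]
P5 [0.002, -0.004, 0.005, -0.003, 0.001, 0.001] mm 1 deg 0
```

View pics/p5.png

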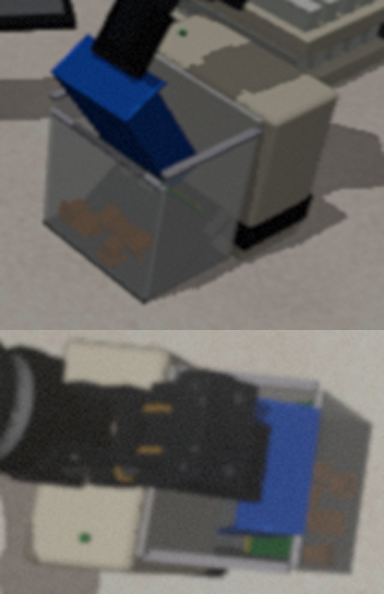

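The cups lie at the bottom of the hopper (scene crop (60–150, 200–260)) and the flap is held down, with only about 3 N reaction. I hold briefly, then back out along the same path.

```bash

python3 - <<'E'
from h import *
chain([(str(a),*hop(*a)) for a in((45,-52,1.02),(60,-30,.85),(60,0,.65),(40,35,.5),(0,60,.3),(-70,60,0.0))])
E
python3 -m pendant '[0,0,0,0,0,0,0, 0,0,0,0,0,0,0, 0,0,0,0,0,0,0, 0,0,0,0,0,0,0, 0,0,0,0,0,0,0]'
```

```text
(45, -52, 1.02) [0.002, -0.004, 0.005, -0.003, 0.001, 0.001] mm 1 deg 0
(60, -30, 0.85) [-0.0, 0.115, -0.037, 0.108, -0.0, -0.0] mm 18 deg 10
(60, 0, 0.65) [0.0, 0.219, -0.023, 0.127, -0.0, -0.0] mm 33 deg 11
(40, 35, 0.5) [-0.0, 0.281, -0.093, 0.095, 0.0, -0.0] mm 44 deg 9
(0, 60, 0.3) [0.0, 0.417, -0.007, 0.127, 0.0, -0.0] mm 63 deg 11
(-70, 60, 0.0) [-0.0, 0.674, 0.156, 0.191, 0.0, 0.0] mm 104 deg 17
clock: 12.1
tool_pos: [0.4978, 0.18, 0.28]
eef_rot: [0.969, -0.039, -0.01, 0.243]
contact_force: [-0.3, 2.4, -2.1]
opening: 0.133
finger_force: 40.0
```

```bash

python3 -m pendant '[0,0,0.03,-0.01,0.03,0,0, 0,0,0.07,-0.022,0.065,0,0, 0,0,0.1,-0.032,0.094,0,0, 0,0,0.115,-0.037,0.108,0,0, 0,0,0.115,-0.037,0.108,0,0]'
python3 -m pendant '[0,0,0.05,-0.006,0.03,0,0, 0,0,0.11,-0.012,0.065,0,0, 0,0,0.17,-0.018,0.1,0,0, 0,0,0.219,-0.023,0.127,0,0, 0,0,0.219,-0.023,0.127,0,0]'
python3 -m pendant '[0,0,0.07,-0.022,0.024,0,0, 0,0,0.15,-0.05,0.05,0,0, 0,0,0.22,-0.073,0.075,0,0, 0,0,0.281,-0.093,0.095,0,0, 0,0,0.281,-0.093,0.095,0,0]'
python3 -m pendant '[0,0,0.08,0,0.024,0,0, 0,0,0.17,0,0.052,0,0, 0,0,0.26,-0.005,0.08,0,0, 0,0,0.35,-0.007,0.107,0,0, 0,0,0.417,-0.007,0.127,0,0, 0,0,0.417,-0.007,0.127,0,0]'
python3 -m pendant '[0,0,0.1,0.023,0.03,0,0, 0,0,0.24,0.056,0.07,0,0, 0,0,0.38,0.088,0.11,0,0, 0,0,0.52,0.12,0.15,0,0, 0,0,0.62,0.145,0.175,0,0, 0,0,0.674,0.156,0.191,0,0, 0,0,0.674,0.156,0.191,0,0]'
python3 - <<'E'
from h import *
s=snap('scene');t=snap('top');cv2.imwrite('pics/p6.png',np.vstack([cv2.resize(s['img'][60:210,270:500],None,fx=2.4,fy=2.2,interpolation=2),cv2.resize(t['img'][140:250,60:290],(552,264),interpolation=2)])[:,:,::-1])
s=r.get_state();print(np.round(s['q'],2));chain([('out',*hop(-70,60,0))])
E
```

```text
clock: 12.6
tool_pos: [0.4969, 0.1656, 0.2937]
eef_rot: [0.986, -0.041, -0.007, 0.161]
contact_force: [0.9, -0.5, -1.0]
opening: 0.133
finger_force: 40.0
clock: 13.1
tool_pos: [0.4941, 0.1344, 0.3068]
eef_rot: [0.997, -0.042, -0.004, 0.063]
contact_force: [-0.5, -0.2, -2.4]
opening: 0.134
finger_force: 40.0
clock: 13.6
tool_pos: [0.4909, 0.0957, 0.3253]
eef_rot: [0.999, -0.042, -0.001, -0.012]
contact_force: [-0.2, 0.5, -2.8]
opening: 0.135
finger_force: 40.0
clock: 14.2
tool_pos: [0.4858, 0.0337, 0.3239]
eef_rot: [0.993, -0.042, 0.003, -0.112]
contact_force: [0.6, 0.5, -1.8]
opening: 0.132
finger_force: 40.0
clock: 14.9
tool_pos: [0.4787, -0.0583, 0.278]
eef_rot: [0.965, -0.04, 0.008, -0.259]
contact_force: [0.1, -0.6, -3.1]
opening: 0.134
finger_force: 40.0
[ 0.51  0.56 -0.25  1.89 -0.5   0.89 -1.01]
out [-0.001, 0.011, -0.006, -0.001, 0.002, 0.002] mm 2 deg 0
```

View pics/p6.png

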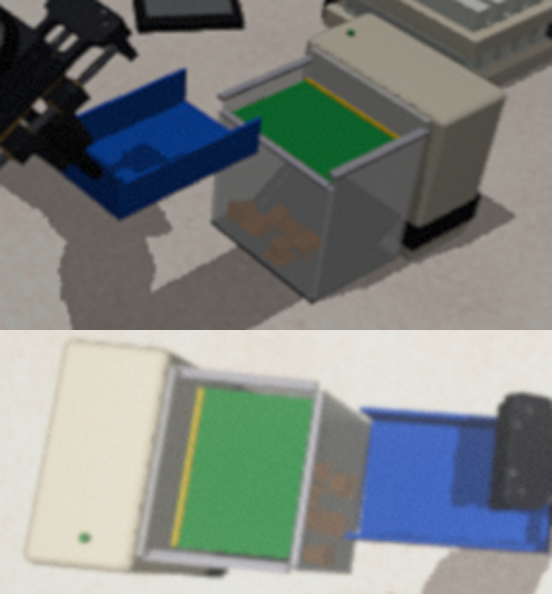

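The tray is empty, the flap is shut level and the orange cups are inside. Now back to the tray's original spot.

```bash

python3 - <<'E'
from h import *
P1=np.array([.5563,-.2015,.27]);Q=tool(TY,0);P0,Q0=hop(-70,60,0)
chain([('m1',(P0+P1)/2,tool((TY+HY)/2,0)),('m2',P1,Q),('d1',P1-[0,0,.11],Q),('d2',[.5563,-.2015,.0565],Q)],(P0,Q0))
E
```

```text
m1 [0.298, 0.411, -0.201, 0.0, -0.062, -0.108] mm 82 deg 11
m2 [0.203, 0.454, -0.225, -0.0, -0.062, -0.108] mm 82 deg 11
d1 [0.0, 0.367, 0.635, 0.0, 0.0, 0.0] mm 110 deg 0
d2 [0.0, 0.345, 0.598, 0.0, 0.0, 0.0] mm 104 deg 0
```

```bash

python3 -m pendant '[0,0.05,0.07,-0.033,0,-0.01,-0.018, 0,0.13,0.18,-0.088,0,-0.027,-0.047, 0,0.22,0.3,-0.147,0,-0.045,-0.08, 0,0.298,0.411,-0.201,0,-0.062,-0.108, 0,0.298,0.411,-0.201,0,-0.062,-0.108]'
python3 -m pendant '[0,0.05,0.11,-0.055,0,-0.015,-0.026, 0,0.1,0.23,-0.112,0,-0.031,-0.054, 0,0.16,0.36,-0.18,0,-0.05,-0.086, 0,0.203,0.454,-0.225,0,-0.062,-0.108, 0,0.203,0.454,-0.225,0,-0.062,-0.108, 0,0.203,0.454,-0.225,0,-0.062,-0.108]'
python3 -m pendant '[0,0,0.04,0.07,0,0,0, 0,0,0.12,0.208,0,0,0, 0,0,0.2,0.346,0,0,0, 0,0,0.28,0.484,0,0,0, 0,0,0.34,0.588,0,0,0, 0,0,0.367,0.635,0,0,0, 0,0,0.367,0.635,0,0,0]'
python3 -m pendant '[0,0,0.04,0.07,0,0,0, 0,0,0.1,0.173,0,0,0, 0,0,0.16,0.277,0,0,0, 0,0,0.22,0.381,0,0,0, 0,0,0.27,0.468,0,0,0, 0,0,0.31,0.537,0,0,0, 0,0,0.335,0.58,0,0,0, 0,0,0.345,0.598,0,0,0, 0,0,0.345,0.598,0,0,0, 0,0,0.345,0.598,0,0,0]'
python3 - <<'E'
from h import *
chain([('down',[.5563,-.2015,.0535],tool(TY,0))]);s=r.get_state()
for i in range(4):s=r.get_state();print(np.round(s['contact_force'],1),np.round(s['moment'],2),np.round(s['tool_pos'],4));snap('top')
E
```

```text
clock: 15.5
tool_pos: [0.5202, -0.1304, 0.2744]
eef_rot: [0.964, 0.056, -0.014, -0.258]
contact_force: [-0.9, -0.6, -3.0]
opening: 0.135
finger_force: 40.0
clock: 16.1
tool_pos: [0.5566, -0.199, 0.27]
eef_rot: [0.954, 0.15, -0.04, -0.257]
contact_force: [0.3, 0.6, -2.4]
opening: 0.13
finger_force: 40.0
clock: 16.8
tool_pos: [0.5554, -0.2002, 0.1587]
eef_rot: [0.954, 0.149, -0.041, -0.258]
contact_force: [-0.1, -0.6, -2.1]
opening: 0.134
finger_force: 40.0
clock: 17.8
tool_pos: [0.5569, -0.2011, 0.0567]
eef_rot: [0.954, 0.149, -0.039, -0.257]
contact_force: [-0.3, -0.2, -1.9]
opening: 0.133
finger_force: 40.0
down [-0.005, 0.012, 0.018, -0.001, -0.001, 0.0] mm 3 deg 0
[-0.3 -0.2 -1.9] [-0.78 -0.26  0.04] [ 0.5569 -0.2011  0.0567]
[-1.2  0.  -2.6] [-0.84 -0.29  0.01] [ 0.5569 -0.2011  0.0568]
[-0.2 -0.2 -2.4] [-0.73 -0.26  0.03] [ 0.5569 -0.2011  0.0568]
[ 0.3  0.2 -1.3] [-0.75 -0.24  0.02] [ 0.5568 -0.2011  0.0567]
```

Lower the last ~3.5 mm gently and read the contact.

```bash

python3 -m pendant '[0,0,0.004,0.006,0,0,0, 0,0,0.007,0.012,0,0,0, 0,0,0.01,0.017,0,0,0, 0,0,0.012,0.02,0,0,0, 0,0,0.012,0.02,0,0,0, 0,0,0.012,0.02,0,0,0]'
python3 - <<'E'
from h import *
for i in range(4):s=r.get_state();print(np.round(s['contact_force'],1),np.round(s['moment'],2),np.round(s['tool_pos'],4));snap('top')
E
```

```text
clock: 18.6
tool_pos: [0.5564, -0.201, 0.0533]
eef_rot: [0.954, 0.149, -0.04, -0.257]
contact_force: [-1.9, -0.9, 5.9]
opening: 0.131
finger_force: 40.0
[-1.9 -0.9  5.9] [-0.08  0.2   0.17] [ 0.5564 -0.201   0.0533]
[-2.9 -2.6  4.3] [-0.11  0.23  0.15] [ 0.5564 -0.201   0.0533]
[-1.3 -1.7  5.8] [-0.11  0.22  0.27] [ 0.5564 -0.201   0.0533]
[-1.4 -2.1  5.2] [-0.13  0.2   0.19] [ 0.5563 -0.201   0.0532]
```

Tray is on the bench with about 6 N. Release and withdraw along the plate.

```bash

python3 -m pendant '[0.25,0,0,0,0,0,0, 0.45,0,0,0,0,0,0, 0.6,0,0,0,0,0,0, 0.6,0,0,0,0,0,0, 0.6,0,0,0,0,0,0]'
python3 -m pendant '[0.6,0,0,-0.08,0,0,0, 0.6,0,0,-0.25,0,0,0, 0.6,0,0,-0.5,0,0,0, 0.6,0,0,-0.75,0,0,0, 0.6,0,0,-1,0,0,0, 0.6,0,0,-1,0,0,0, 0.6,0,0,-1,0,0,0]'
python3 -m pendant '[0.6,0,0,-0.3,0,0,0, 0.6,0,0.1,-0.6,0,0,0, 0.6,0,0.3,-0.7,0,0,0, 0.6,0,0.5,-0.7,0,0,0, 0.6,0,0.5,-0.7,0,0,0, 0.6,0,0.5,-0.7,0,0,0]'
python3 - <<'E'
from h import *
s=snap('scene');t=snap('top');cv2.imwrite('pics/end.png',np.hstack([s['img'][:,100:500],t['img'][:,60:460]])[:,:,::-1])
E
```

```text
clock: 19.3
tool_pos: [0.5564, -0.2008, 0.0525]
eef_rot: [0.954, 0.149, -0.04, -0.257]
contact_force: [0.2, -0.3, -0.1]
opening: 0.564
finger_force: 0.0
clock: 20.0
tool_pos: [0.5796, -0.2734, 0.1833]
eef_rot: [0.954, 0.149, -0.039, -0.256]
contact_force: [0.1, 0.5, -0.2]
opening: 0.6
finger_force: 0.0
clock: 20.6
tool_pos: [0.6146, -0.3833, 0.2329]
eef_rot: [0.953, 0.149, -0.041, -0.259]
contact_force: [-0.9, 0.7, 0.8]
opening: 0.599
finger_force: 0.0
```

View pics/end.png

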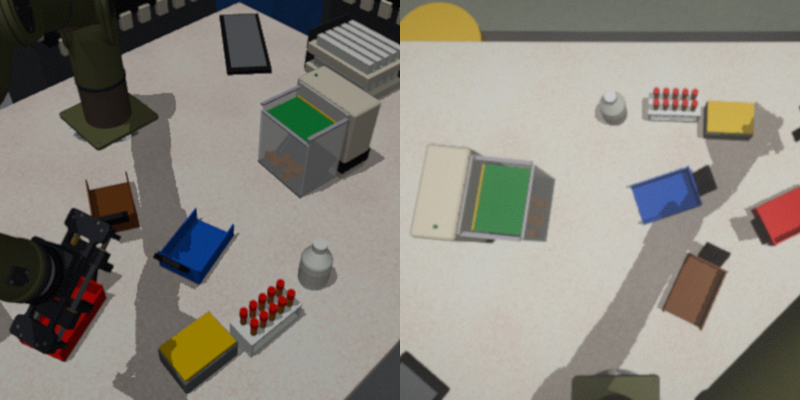

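The tray stands flat and empty at (665,193) in the top half, the flap is shut with the cups below it, and the bystanders are unmoved. The gripper is clear.

```bash
python3 -c "
from plant import r
print(r.finish_job())"
```

```text
the job is handed in; nothing more can be done
None
```

I handed the job in at about 21 s: the pictures show the cups in the hopper with the flap shut over them, the empty tray flat on the bench and the bystanders unmoved, though I judged all six cups in from the empty tray rather than counting them through the hopper wall.

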